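# Set and lock the insect tank's air regulator

## Robot

A 6-joint arm with a two-finger parallel gripper is mounted at the origin on the work surface. World frame = base frame: x ahead of the robot, y to its left, z up, the work surface at z = 0. Lengths are in m, angles in rad, forces in N, time in s.
With the tool pointing down it reaches from about 0.25 to 0.725 m from the base axis. Payload 4 kg.
Tool frame: the origin (TCP) lies at the very end of the fingers, on their centre line; the grasp point (between the pads) lies 19 mm behind it (bot.pinch_z is the distance from the TCP to the grasp point, in m); z points along the fingers, x is the direction in which the jaws open and shut, and the axes are right-handed (so a half turn about z gives the same grasp; the last joint's range is limited). The gripper opens to 85 mm and grips with 20 to 120 N. Pads are 22 mm wide; open, the fingers measure 114 mm over their backs; the gripper's body (76 mm by 85 mm) begins 54 mm behind the grasp point. The pads swing forward as they close: fully open they stand 13 mm farther back than shut.
Start: joints at [-1.331, 0.241, 0.005, 1.335, 0, 1.571], TCP at [0.119, -0.486, 0.231] pointing down, gripper open.
Joint ranges: [-2.72, 2.72], [-1.05, 1.87], [-1.09, 1.28], [-1.99, 2.15], [-1.42, 1.44], [-3.14, 3.14]. Speed limits (rad/s): [2.79, 2.79, 3.14, 3.14, 3.14, 3.14].

## Interface

Orientations are given as a unit quaternion [x, y, z, w].
In Python, from workcell import bot gives the robot as it stands. The module is installed in compiled form; this text tells all that it offers.
- The arm moves only by the shell command python3 -m inch 'ROWS'. ROWS is JSON, a list of rows, each a list of 7 numbers: the shift along the tool's x, y, z scaled (see below), then the turn, a rotation vector about the tool's x, y, z scaled (see below), then the gripper command: -1 is fully open, 1 is shut, values between are in proportion. In form: [[x, y, z, wx, wy, wz, gripper], ...]. A call has exactly 8 rows; each row shifts and turns the commanded pose from where the row before left it, along the tool's axes as they then stand; what a row does not reach is not made up. The controller multiplies each number of a shift by 2.5 cm and each number of a turn by 180 degrees. A row lasts 1/10 s, in which the tool goes at most 50 mm and 8.59 degrees, less where a joint would pass 70% of its speed; a pose out of reach is approached as far as the arm can. A call with a number of a shift or a turn outside -1 to 1 is refused whole. A call with a gripper value outside its range is refused whole. The fingers move at their own pace and stop on an object; the grip force is fixed at half the most. Time passes only in rows, so rows that do not move let the fingers close, or fill a call up. It gives the time, the measured TCP pose, the force and the opening at its end, in the units of the state.
- bot.get_obs(): the state, without advancing time (a new reading comes with each control period).
- bot.camera(name): name is "scene" or "side" or "wrist"; returns (picture, depth): 420x560x3 uint8, blue, green, red; 420x560 float32, m along the optical axis (not along the pixel's ray), 0 where there is no reading.
- bot.get_calibration(name): a dict with "vfov" (degrees; the focal length in pixels is half the picture's height over the tangent of half this angle, whatever the lens; pixels are square), "cx", "cy" (the principal point, pixels), "R" (3x3) and "t" (3): a world point X has camera coordinates R X + t. Camera axes: x right, y down, z forward; pixel columns grow to the right and rows downward; lengths in m; the calibration is good to about 2 mm. A picture is of the moment at which its call begins: read the wrist's pose just before it. get_calibration takes no time and is no camera call; for the wrist camera it gives the pose at the moment of the call.
- bot.job_done(): hands the job in, once; it reports no verdict.
The state is a dict: "clock": time; "joint_pos": joint angles; "joint_vel": joint speeds; "tau": joint torques, N m; "eef_pos": TCP position; "tool_rot": TCP orientation; "ft_force": force on the tool from outside, world axes, zero at the start; "ft_torque": the same for the moment, N m; "grip_width": finger opening in m.
Only numpy, scipy, OpenCV 4.12 (cv2) and the standard library are available. Lean on these libraries where they do the work, as an engineer would, in place of code of your own. Each camera call takes 0.05 s, during which the arm holds its last target.

## Task

On the air regulator of the mealworm tank (the grey panel with the clear sliding cover), turn the bar knob until the end with the white pointer line points at the black tab on the collar around it. Then slide the clear lock cover fully home over the knob, leaving the knob on its mark, and let go.

Things in the scene. Friction and masses are not known exactly. Their poses are not given: they have to be found in the camera images.
- regulator: The air regulator: a fixed grey panel box on the table, 120 x 225 x 25 mm high. Origin at the centre of its underside; x across it, y along it, z up. The knob's axis is at y = -60 mm, the cover starts over y = about +60 mm. A similar grey lamp supply box nearby has a like knob but no collar or cover and is not part of the job.
- reg_knob (a joint): Bar knob, rad, grows counter-clockwise from above, stops at -0.15 and 2.3; stays where left (friction 0.05 N m). A black bar 46 mm long, 16 mm thick, 30 mm tall, flat sides to pinch, on a 24 mm radius disc 8 mm high; the disc's top is 14 mm and the bar's top 44 mm above the panel. Its upright axis passes through the collar's centre.
- pointer (a point): Pointer end of the bar knob: top edge of the end of the bar to which the white line runs, 23 mm from the knob's axis, level with the bar's top (69 mm above the table). Its x axis points outward along the bar, the way the knob points; z up. The knob's axis is 23 mm back along -x.
- set_collar: Aluminium ring fixed on the panel around the knob, radii 28 to 37 mm, 5 mm high, with one black raised tab 8 mm wide, 8 mm high: the mark. Origin at the ring's centre (on the knob's axis) at the panel's top, 25 mm above the table; x points from there to the tab, z up. The tab lies 0.35 to 1.5 rad counter-clockwise of the pointer's start.
- lock_cover (a joint): Slide of the clear lock cover, m: 0 fully back, 0.12 fully home (end stop), centred over the knob; starts at 0 to 0.012. Friction about 2 N; stays where left. A clear plastic tunnel with grey end bands, 84 x 84 mm, roof top 50 mm above the panel (75 mm above the table); it clears the knob at any angle.
- cover_fin (a point): Top centre of the grey upright fin on the cover's roof, 105 mm above the table. The fin is 30 mm tall, 12 mm thick along the slide, 44 mm long across it; pinch it from above. Axes turn with the panel: the cover slides home along this point's -y axis (level, from the fin straight towards the knob's axis); z up.

How it is judged:
On the way:
1. the knob points at the collar's tab (within about 12 degrees) while the lock cover is still back (y of pointer in the frame of set_collar between -0.005 and 0.005 m and x of pointer in the frame of set_collar above 0 m and velocity of joint reg_knob between -0.1 and 0.1 rad/s and value of joint lock_cover below 0.03 m), for 0.2 s.
At the end, for the whole second after the job is handed in: The knob's pointer end points at the collar's tab (within 5 mm sideways at the pointer's end, about 12 degrees), the lock cover is home over the knob (within 12 mm of its end stop), and the knob is at rest (y of pointer in the frame of set_collar between -0.005 and 0.005 m and x of pointer in the frame of set_collar above 0 m and velocity of joint reg_knob between -0.1 and 0.1 rad/s and value of joint lock_cover above 0.108 m); the robot touches nothing.
It also fails if it takes over 51 s, if anything falls off the work surface, if the arm or the gripper's body presses on something with over 40 N, if the wrist force passes 120 N, or if a joint passes its speed limit or range.

## Working session

There is one attempt and no reset: what is moved stays moved. The work goes in short steps, Python scripts to look and compute and a shell command to move; the robot and the scene stay as the last step left them, time stands still between calls to the robot, and variables do not carry over. Pictures are saved under pics/ and viewed, and the job is handed in when it is done.

```bash
mkdir -p pics; python3 - <<'E'
from workcell import bot
import cv2,numpy as np
o=bot.get_obs();print(o)
for n in("scene","side","wrist"):
    c=bot.get_calibration(n);p,d=bot.camera(n)
    cv2.imwrite(f"pics/a_{n}.png",p);np.savez(f"a_{n}.npz",p=p,d=d,**c);print(n,c)
E
```

```text
{'clock': 0.0, 'joint_pos': array([-1.33102208e+00,  2.41402881e-01,  3.74035745e-03,  1.33518590e+00,
        2.41583439e-05,  1.57080295e+00]), 'joint_vel': array([ 8.48730583e-04,  3.03372602e-04, -7.90916749e-04,  2.38687966e-03,
       -4.96254937e-05,  1.29763004e-03]), 'tau': array([-2.71846882e-03, -3.72317147e+01,  2.52408814e+01,  1.69379910e-02,
       -1.23880709e-04,  7.19329023e-06]), 'eef_pos': array([ 0.11860185, -0.48509303,  0.23042414]), 'tool_rot': array([ 7.86598873e-01, -6.17463488e-01, -7.99636207e-04, -6.43045051e-04]), 'ft_force': array([ 0.14350837,  0.26968745, -0.74947781]), 'ft_torque': array([ 0.02431581, -0.00155415, -0.01648648]), 'grip_width': 0.08546374973829304}
scene {'vfov': 54.06473041000191, 'cx': 280.1722100963139, 'cy': 214.55916418200525, 'R': array([[ 0.62180952,  0.7831165 , -0.00902658],
       [ 0.67741994, -0.54359678, -0.49558527],
       [-0.39300782,  0.30204485, -0.86851239]]), 't': array([-0.34743306, -0.31969142,  0.99870709])}
side {'vfov': 54.03549821614213, 'cx': 284.44970532060154, 'cy': 204.54465694431596, 'R': array([[ 0.92205284, -0.38706125,  0.00146821],
       [-0.24482831, -0.58615675, -0.77232076],
       [ 0.29979604,  0.71176109, -0.63523105]]), 't': array([-0.52762213,  0.19243366,  0.77177665])}
wrist {'vfov': 62.636070048632504, 'cx': 275.3959753257821, 'cy': 211.1707924913005, 'R': array([[ 0.23698449, -0.97151263, -0.00124942],
       [-0.92960419, -0.22713489,  0.29025124],
       [-0.28226653, -0.06762357, -0.95694966]]), 't': array([-0.49832506, -0.03789891,  0.3791556 ])}
```

View pics/a_scene.png

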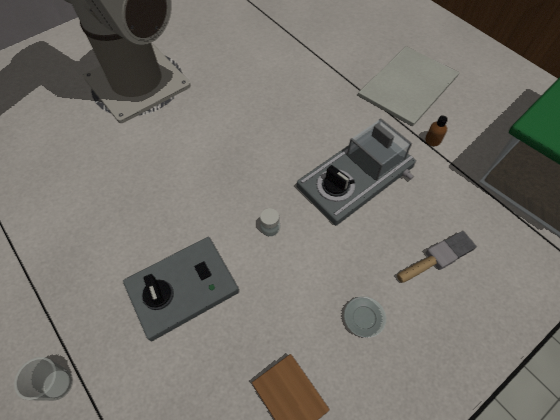

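View pics/a_side.png

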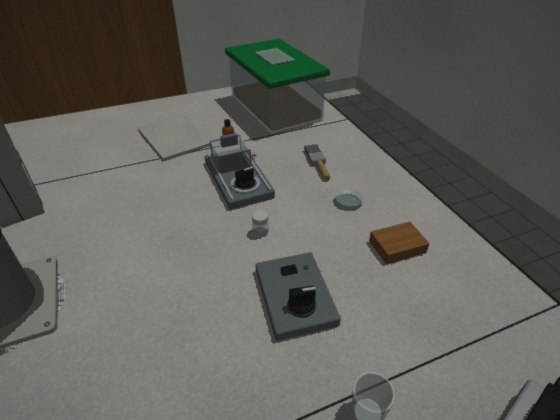

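View pics/a_wrist.png

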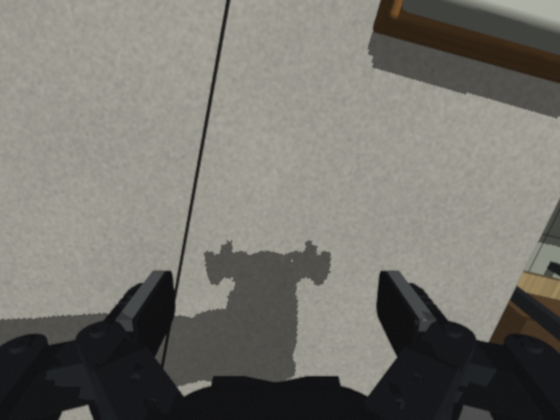

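The scene view shows the regulator with its collar, knob at about (337,182) and fin at about (384,135). The lamp box is at (180,287). Next I enlarge it and measure.

```bash
cat > h.py <<'E'
import numpy as np,cv2
def load(f):
    z=np.load(f);return z
def pt(z,u,v,depth=None,Z=None):
    f=210/np.tan(np.radians(z['vfov']/2));r=np.array([(u-z['cx'])/f,(v-z['cy'])/f,1])
    R,t=z['R'],z['t']
    if Z is None:
        d=z['d'][int(round(v)),int(round(u))] if depth is None else depth
        return R.T@(r*d-t)
    c=-R.T@t; w=R.T@r; return c+w*(Z-c[2])/w[2]
def proj(z,X):
    f=210/np.tan(np.radians(z['vfov']/2));c=z['R']@X+z['t'];return c[:2]/c[2]*f+[z['cx'],z['cy']]
E
python3 - <<'E'
from h import *
z=load('a_scene.npz')
cv2.imwrite('pics/b_scene.png',cv2.resize(z['p'][110:230,285:425],None,fx=5,fy=5,interpolation=cv2.INTER_CUBIC))
s=load('a_side.npz')
cv2.imwrite('pics/b_side.png',cv2.resize(s['p'][120:215,195:285],None,fx=6,fy=6,interpolation=cv2.INTER_CUBIC))
for u,v in[(337,172),(315,195),(345,210),(384,128)]:print(u,v,pt(z,u,v))
E
```

```text
337 172 [0.53273851 0.15813163 0.07140066]
315 195 [0.52579497 0.1132731  0.02642195]
345 210 [0.5876271  0.13524563 0.02734955]
384 128 [0.52850158 0.277585   0.10530558]
```

View pics/b_scene.png

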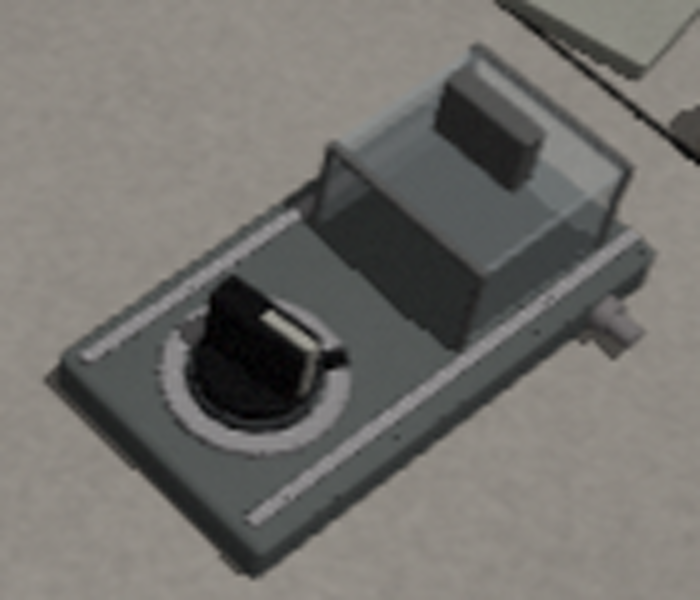

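View pics/b_side.png

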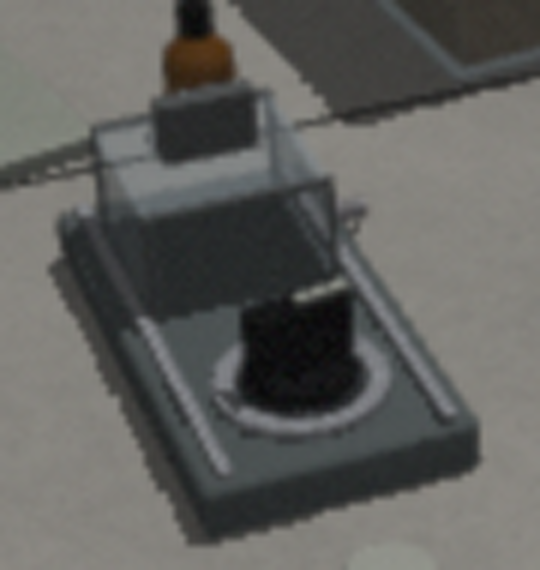

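```bash
python3 - <<'E'
from h import *
z=load('a_scene.npz')
P=lambda x,y,Z:pt(z,285+(x+.5)/5-.5,110+(y+.5)/5-.5,Z=Z)
A=P(62,368,.025);B=P(252,558,.025);C=P(650,250,.025)
print('corners',A,B,C,np.linalg.norm(A-B),np.linalg.norm(C-B))
y=(C-B);print('yaw of +y',np.degrees(np.arctan2(y[1],y[0])), 'x from AB',np.degrees(np.arctan2(*(B-A)[1::-1])))
# ring
for e in[(160,370),(255,453),(352,395),(185,420),(310,437)]:print('ring',P(*e,.030))
print('tab',P(330,357,.033),'ptr',P(313,350,.069),'linestart',P(270,315,.069),'barback',P(225,283,.069))
print('fin top corners',P(458,68,.105),P(545,137,.105),P(522,150,.105),P(437,85,.105))
s=load('a_side.npz')
Q=lambda x,y,Z:pt(s,195+(x+.5)/6-.5,120+(y+.5)/6-.5,Z=Z)
print('side ptr',Q(345,285,.069),'bar L',Q(243,308,.069),'fin',Q(155,95,.105),Q(258,85,.105))
print('side corners',Q(480,425,.025),Q(205,492,.025),Q(212,378,.030),Q(393,370,.030),Q(300,437,.030))
E
```

```text
corners [0.48171218 0.10422202 0.025     ] [0.59298677 0.105049   0.025     ] [0.58806464 0.32962118 0.025     ] 0.11127766439566204 0.22462612042263422
yaw of +y 91.25559541696337 x from AB 0.42580578371919203
ring [0.50919454 0.13149134 0.03      ]
ring [0.56117582 0.1347553  0.03      ]
ring [0.56514608 0.18229361 0.03      ]
ring [0.53296571 0.12371431 0.03      ]
ring [0.56909096 0.15622327 0.03      ]
tab [0.54787982 0.1862123  0.033     ] ptr [0.55643128 0.16259802 0.069     ] linestart [0.53455016 0.1609144  0.069     ] barback [0.51277985 0.15765673 0.069     ]
fin top corners [0.5104796  0.27487886 0.105     ] [0.55521853 0.27592236 0.105     ] [0.55421079 0.26468273 0.105     ] [0.51153755 0.26256757 0.105     ]
side ptr [0.55428893 0.16257586 0.069     ] bar L [0.51087545 0.16289132 0.069     ] fin [0.51101936 0.27919074 0.105     ] [0.55427965 0.27038465 0.105     ]
side corners [0.59110164 0.10755439 0.025     ] [0.47480889 0.109008   0.025     ] [0.49793779 0.17412327 0.03      ] [0.56921445 0.15045516 0.03      ] [0.51892386 0.12201936 0.03      ]
```

```bash
python3 - <<'E'
from h import *
from workcell import bot
from scipy.spatial.transform import Rotation as Ro
o=bot.get_obs();c=bot.get_calibration('wrist');T=Ro.from_quat(o['tool_rot']).as_matrix()
print(T.round(3));print('cam pos tool',T.T@(-c['R'].T@c['t']-o['eef_pos']));print('opt axis in tool',T.T@c['R'][2], bot.pinch_z)
d=np.array([.535,.16,.23])-o['eef_pos'];print(T.T@d/.025, np.array(d))
E
```

```text
[[ 0.238 -0.971 -0.   ]
 [-0.971 -0.238  0.002]
 [-0.002  0.    -1.   ]]
cam pos tool [-0.00085871 -0.07352996 -0.14271086]
opt axis in tool [4.77973097e-04 2.90237500e-01 9.56954526e-01] 0.0187
[-21.1140499  -22.30865453   0.05895383] [ 4.16380677e-01  6.45215785e-01 -6.12895524e-04]
```

```bash
python3 -m inch '[[-0.5,-0.5,0,0,0,0,-1],[-0.9,-0.95,0,0,0,0,-1],[-0.9,-0.95,0,0,0,0,-1],[-0.9,-0.95,0,0,0,0,-1],[-0.9,-0.95,0,0,0,0,-1],[-0.9,-0.95,0,0,0,0,-1],[-0.9,-0.95,0,0,0,0,-1],[-0.9,-0.95,0,0,0,0,-1]]'
python3 -m inch '[[-0.9,-0.95,0,0,0,0,-1],[-0.9,-0.95,0,0,0,0,-1],[-0.9,-0.95,0,0,0,0,-1],[-0.9,-0.95,0,0,0,0,-1],[-0.9,-0.95,0,0,0,0,-1],[-0.9,-0.95,0,0,0,0,-1],[-0.9,-0.95,0,0,0,0,-1],[-0.9,-0.95,0,0,0,0,-1]]'
python3 -m inch '[[-0.9,-0.95,0,0,0,0,-1],[-0.9,-0.95,0,0,0,0,-1],[-0.9,-0.95,0,0,0,0,-1],[-0.9,-0.95,0,0,0,0,-1],[-0.9,-0.95,0,0,0,0,-1],[-0.9,-0.95,0,0,0,0,-1],[-0.9,-0.95,0,0,0,0,-1],[-0.9,-0.95,0,0,0,0,-1]]'
python3 -m inch '[[0,0,0,0,0,-0.046,-1],[0,0,0,0,0,-0.046,-1],[0,0,0,0,0,-0.046,-1],[0,0,0,0,0,-0.046,-1],[0,0,0,0,0,-0.046,-1],[0,0,0,0,0,-0.046,-1],[0,0,0,0,0,-0.046,-1],[0,0,0,0,0,-0.046,-1]]'
```

```text
clock: 0.95
eef_pos: [0.2523, -0.2768, 0.2312]
tool_rot: [0.786, -0.618, -0.0, -0.0]
ft_force: [0.3, -0.4, 0.3]
grip_width: 0.0854
clock: 1.75
eef_pos: [0.3942, -0.0568, 0.2312]
tool_rot: [0.787, -0.617, -0.0, 0.0]
ft_force: [0.3, -0.3, -0.4]
grip_width: 0.0855
clock: 2.55
eef_pos: [0.5393, 0.1497, 0.2309]
tool_rot: [0.794, -0.607, -0.005, -0.003]
ft_force: [0.8, -0.8, 0.4]
grip_width: 0.0857
clock: 3.35
eef_pos: [0.5389, 0.1478, 0.2309]
tool_rot: [0.997, -0.073, -0.002, -0.005]
ft_force: [-0.2, -0.2, 0.1]
grip_width: 0.0855
```

```bash

python3 -m inch '[[0,0,0,0,0,-0.046,-1],[0,0,0,0,0,-0.046,-1],[0,0,0,0,0,-0.046,-1],[0,0,0,0,0,-0.046,-1],[0,0,0,0,0,-0.046,-1],[0,0,0,0,0,-0.046,-1],[0,0,0,0,0,-0.046,-1],[0,0,0,0,0,-0.046,-1]]'
python3 -m inch '[[0,0,0,0,0,-0.046,-1],[0,0,0,0,0,-0.046,-1],[0,0,0,0,0,-0.046,-1],[0,0,0,0,0,-0.03,-1],[0,0,0,0,0,0,-1],[0,0,0,0,0,0,-1],[0,0,0,0,0,0,-1],[0,0,0,0,0,0,-1]]'
python3 - <<'E'
from workcell import bot
import cv2,numpy as np
n='wrist'
c=bot.get_calibration(n);p,d=bot.camera(n)
cv2.imwrite(f"pics/c_{n}.png",p);np.savez(f"c_{n}.npz",p=p,d=d,**c)
E
```

```text
clock: 4.15
eef_pos: [0.5389, 0.1478, 0.2309]
tool_rot: [0.875, 0.484, 0.001, -0.006]
ft_force: [-0.9, 0.6, -0.2]
grip_width: 0.0856
clock: 4.95
eef_pos: [0.5391, 0.1479, 0.2313]
tool_rot: [0.721, 0.693, 0.003, -0.005]
ft_force: [-0.3, 0.7, -0.2]
grip_width: 0.0855
```

View pics/c_wrist.png

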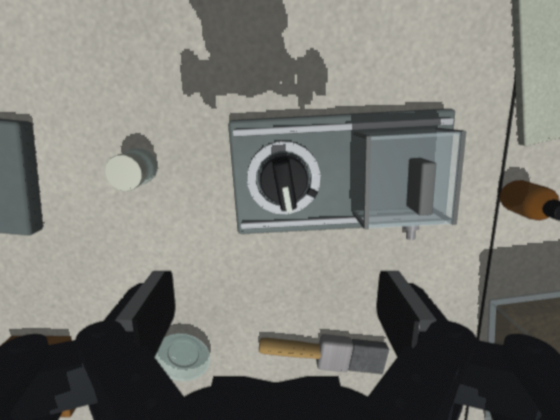

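The wrist view looks down on the regulator: ring at about (283,177), pointer end at about (287,208), tab at about (313,193), and fin top at about (425,187).

```bash
python3 - <<'E'
from h import *
z=load('c_wrist.npz')
cv2.imwrite('pics/d.png',cv2.resize(z['p'][130:230,235:335],None,fx=6,fy=6,interpolation=cv2.INTER_CUBIC))
cv2.imwrite('pics/d2.png',cv2.resize(z['p'][120:240,340:480],None,fx=5,fy=5,interpolation=cv2.INTER_CUBIC))
E
```

```text
(no output)
```

View pics/d.png

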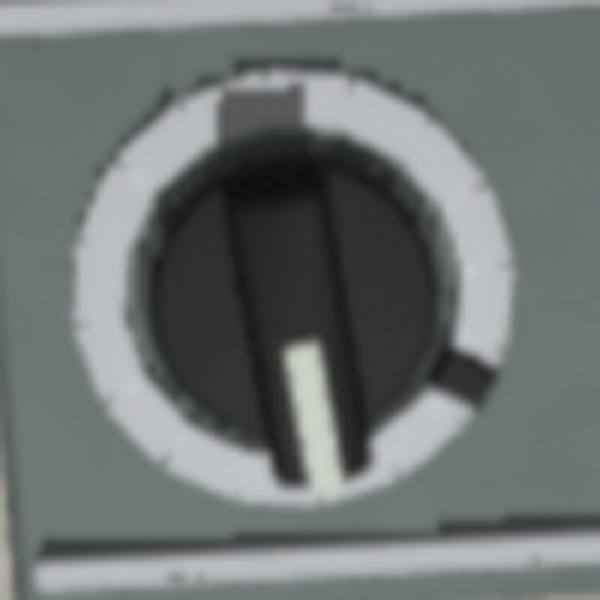

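View pics/d2.png

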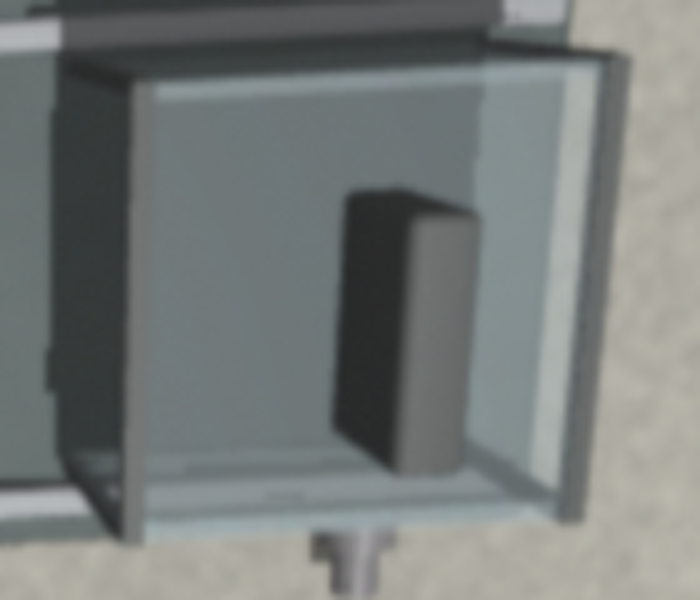

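```bash
python3 - <<'E'
from h import *
from scipy.optimize import least_squares
z=load('c_wrist.npz')
P=lambda x,y,Z:pt(z,235+(x+.5)/6-.5,130+(y+.5)/6-.5,Z=Z)
pts=np.array([P(*e,.030)[:2] for e in[(75,285),(515,290),(295,68),(300,506),(130,430),(160,105),(450,125),(440,445)]])
r=least_squares(lambda q:np.hypot(pts[:,0]-q[0],pts[:,1]-q[1])-q[2],[.535,.16,.037]);c=r.x[:2];print('ring',r.x,r.fun.round(4))
ang=lambda v:np.degrees(np.arctan2(v[1],v[0]))
for e in[(490,391),(440,372),(465,381)]:
    q=P(*e,.033)[:2]-c;print('tab',ang(q),np.hypot(*q))
a,b=P(324,492,.069)[:2],P(302,345,.069)[:2];print('line ang',ang(a-b),'ptr',a,a-c,ang(a-c),np.hypot(*(a-c)))
for p,q in[((275,480),(232,210)),((368,465),(328,185))]:print('edge ang',ang((P(*p,.069)-P(*q,.069))[:2]))
F=lambda x,y,Z:pt(z,340+(x+.5)/5-.5,120+(y+.5)/5-.5,Z=Z)
f=[F(*e,.105) for e in[(410,215),(478,218),(465,472),(400,470)]];print('fin',np.array(f).round(4),np.mean(f,0),ang((f[3]-f[0])[:2]),ang((f[2]-f[1])[:2]))
# panel rails
g=[P(40,575,.028),F(50,495,.028)];print('rail',ang((g[1]-g[0])[:2]))
E
```

```text
ring [0.533087   0.15913992 0.03736323] [-0.0004 -0.0001 -0.0005  0.0006 -0.0003  0.0007  0.0002 -0.0003]
tab 60.854255843577945 0.037212260739683194
tab 59.009261936644805 0.028071209339367735
tab 60.19296129145609 0.032588401470070104
line ang 6.447305579255917 ptr [0.55712601 0.16160796] [0.024039   0.00246804] 5.861913314883907 0.02416536737006807
edge ang 6.600623678488653
edge ang 6.449794269935117
fin [[0.5109 0.2657 0.105 ]
 [0.5118 0.2765 0.105 ]
 [0.5536 0.2781 0.105 ]
 [0.5528 0.2674 0.105 ]] [0.53227384 0.27191882 0.105     ] 2.2988530465718586 2.25533906143902
rail 91.28013809255947
```

```bash

python3 -m inch '[[0,0,0,0,0,-0.047,-0.5],[0.47,-0.19,0,0,0,0,-0.5],[0,0,1,0,0,0,-0.5],[0,0,1,0,0,0,-0.5],[0,0,1,0,0,0,-0.5],[0,0,1,0,0,0,-0.5],[0,0,0.5,0,0,0,-0.5],[0,0,0,0,0,0,-0.5]]'
python3 - <<'E'
from h import *
from workcell import bot
from scipy.spatial.transform import Rotation as Ro
o=bot.get_obs();T=Ro.from_quat(o['tool_rot']).as_matrix();print(o['eef_pos'],T.round(3))
print('to go rows',T.T@(np.array([.5331,.1591,.046])-o['eef_pos'])/.025,'yaw',np.degrees(np.arctan2(T[1,0],T[0,0])))
E
```

```text
clock: 5.8
eef_pos: [0.5311, 0.1604, 0.1172]
tool_rot: [0.668, 0.744, 0.001, -0.006]
ft_force: [0.2, -0.2, 0.7]
grip_width: 0.0643
[0.53106804 0.16044091 0.11717179] [[-0.107  0.994 -0.007]
 [ 0.994  0.107  0.01 ]
 [ 0.011 -0.006 -1.   ]]
to go rows [-0.09300721  0.09259116  2.84551173] yaw 96.13847108980686
```

```bash

python3 -m inch '[[-0.09,0.09,0.85,0,0,0,-0.5],[0,0,1,0,0,0,-0.5],[0,0,1,0,0,0,-0.5],[0,0,0,0,0,0,1],[0,0,0,0,0,0,1],[0,0,0,0,0,0,1],[0,0,0,0,0,0,1],[0,0,0,0,0,0,1]]'

```

```text
clock: 6.6
eef_pos: [0.5368, 0.1587, 0.0502]
tool_rot: [0.668, 0.744, 0.004, -0.003]
ft_force: [0.2, -3.4, 5.6]
grip_width: 0.0148
```

```bash
python3 - <<'E'
from h import *
from workcell import bot
from scipy.spatial.transform import Rotation as Ro
o=bot.get_obs();T=Ro.from_quat(o['tool_rot']).as_matrix();print(o['eef_pos'],T.round(3),o['ft_force'],o['ft_torque'],o['grip_width'])
p=[]
for n in('side','wrist'):
    c=bot.get_calibration(n);q,d=bot.camera(n);np.savez(f"e_{n}.npz",p=q,d=d,**c)
    p.append(q if n=='wrist' else cv2.resize(q[110:215,180:320],(560,420)))
cv2.imwrite('pics/e.png',cv2.resize(np.vstack(p),None,fx=.7,fy=.7))
E
```

```text
[0.5368356  0.15874587 0.05016804] [[-0.107  0.994  0.001]
 [ 0.994  0.107  0.011]
 [ 0.01   0.002 -1.   ]] [ 0.16446644 -3.36128711  5.64955913] [-0.74957939  0.09661584 -0.06353507] 0.014835844006118126
```

View pics/e.png

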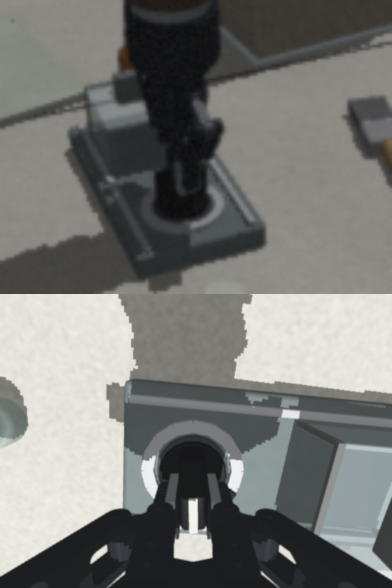

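```bash

python3 -m inch '[[0,-0.14,0,0,0,0,1],[0,0,0,0,0,0,1],[0,0,0,0,0,-0.03,1],[0,0,0,0,0,-0.03,1],[0,0,0,0,0,-0.03,1],[0,0,0,0,0,-0.03,1],[0,0,0,0,0,-0.03,1],[0,0,0,0,0,0,1]]'
python3 - <<'E'
from h import *
from workcell import bot
from scipy.spatial.transform import Rotation as Ro
o=bot.get_obs();T=Ro.from_quat(o['tool_rot']).as_matrix();print(o['eef_pos'],T.round(3),o['ft_force'],o['ft_torque'],o['grip_width'],o['joint_pos'])
print(np.degrees(np.arctan2(T[1,0],T[0,0])))
E
```

```text
clock: 7.5
eef_pos: [0.5363, 0.1597, 0.0503]
tool_rot: [0.475, 0.88, 0.007, -0.0]
ft_force: [6.4, -0.6, 0.2]
grip_width: 0.0148
[0.53626523 0.15969096 0.05026224] [[-0.549  0.836  0.007]
 [ 0.836  0.549  0.013]
 [ 0.007  0.013 -1.   ]] [ 6.4409418  -0.58774437  0.2011098 ] [-0.09794157 -1.23858832  0.00616582] 0.014763616579245 [ 0.28348059  0.49000021 -0.12976929  0.94086319  0.01095402 -0.29733185]
123.2840668365037
```

```bash

python3 -m inch '[[0,0,0,0,0,-0.03,1],[0,0,0,0,0,-0.03,1],[0,0,0,0,0,-0.03,1],[0,0,0,0,0,-0.03,1],[0,0,0,0,0,-0.03,1],[0,0,0,0,0,0,1],[0,0,0,0,0,0,1],[0,0,0,0,0,0,1]]'
python3 - <<'E'
from h import *
from workcell import bot
from scipy.spatial.transform import Rotation as Ro
o=bot.get_obs();T=Ro.from_quat(o['tool_rot']).as_matrix();print(o['eef_pos'],o['ft_force'],o['ft_torque'],o['grip_width'],o['joint_pos'])
print(np.degrees(np.arctan2(T[1,0],T[0,0])))
n='wrist';c=bot.get_calibration(n);q,d=bot.camera(n);np.savez(f"f_{n}.npz",p=q,d=d,**c)
cv2.imwrite('pics/f.png',q)
E
```

```text
clock: 8.3
eef_pos: [0.5355, 0.1604, 0.0503]
tool_rot: [0.257, 0.966, 0.008, 0.001]
ft_force: [4.6, 2.5, 1.2]
grip_width: 0.0143
[0.53547134 0.16035108 0.05025778] [4.64669666 2.52050695 1.24108663] [ 0.16007424 -0.87414066  0.04972918] 0.014273582064129637 [ 0.28417496  0.48978737 -0.13015252  0.94179037  0.01249516 -0.76661503]
150.2102566505482
```

View pics/f.png

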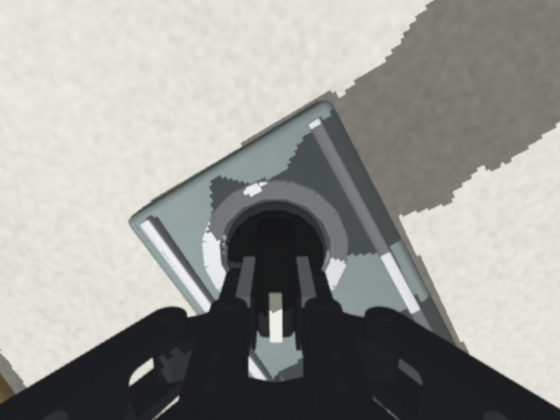

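```bash

python3 -m inch '[[0,0,0,0,0,0,-0.3],[0,0,0,0,0,0,-0.3],[0,0,-0.4,0,0,0,-0.3],[0,0,-1,0,0,0,-0.3],[0,0,-1,0,0,0,-0.3],[0,0,-1,0,0,0,-0.3],[0,0,-1,0,0,0,-0.3],[0,0,-1,0,0,0,-0.3]]'
python3 -m inch '[[0,0,-1,0,0,0.04,-0.3],[0,0,-0.5,0,0,0.045,-0.3],[0,0,0,0,0,0.045,-0.3],[0,0,0,0,0,0.045,-0.3],[0,0,0,0,0,0.045,-0.3],[0,0,0,0,0,0.045,-0.3],[0,0,0,0,0,0.045,-0.3],[0,0,0,0,0,0.01,-0.3]]'
python3 - <<'E'
from h import *
from workcell import bot
o=bot.get_obs()
n='wrist';c=bot.get_calibration(n);q,d=bot.camera(n);np.savez(f"g_{n}.npz",p=q,d=d,**c)
cv2.imwrite('pics/g.png',q)
E
```

```text
clock: 9.15
eef_pos: [0.5315, 0.1572, 0.1844]
tool_rot: [0.257, 0.966, 0.005, -0.003]
ft_force: [0.3, -0.6, 1.0]
grip_width: 0.0555
clock: 9.95
eef_pos: [0.5316, 0.1567, 0.2208]
tool_rot: [0.692, 0.722, 0.003, -0.005]
ft_force: [-0.2, -0.7, -0.7]
grip_width: 0.0556
```

View pics/g.png

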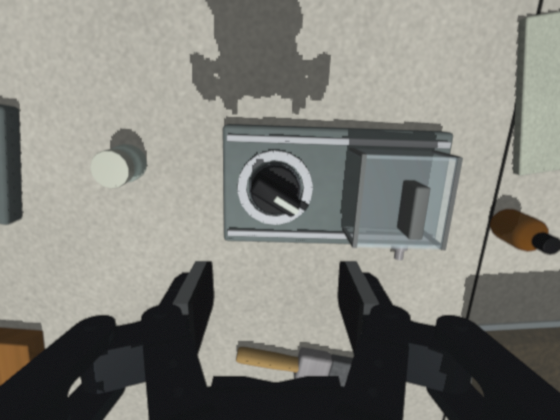

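The pointer end, at about (297,212), now lies close to the tab at about (305,206). I'll measure the gap.

```bash
python3 - <<'E'
from h import *
z=load('g_wrist.npz')
cv2.imwrite('pics/g1.png',cv2.resize(z['p'][135:240,225:330],None,fx=6,fy=6,interpolation=cv2.INTER_CUBIC))
cv2.imwrite('pics/g2.png',cv2.resize(z['p'][140:260,340:470],None,fx=5,fy=5,interpolation=cv2.INTER_CUBIC))
E
```

```text
(no output)
```

View pics/g1.png

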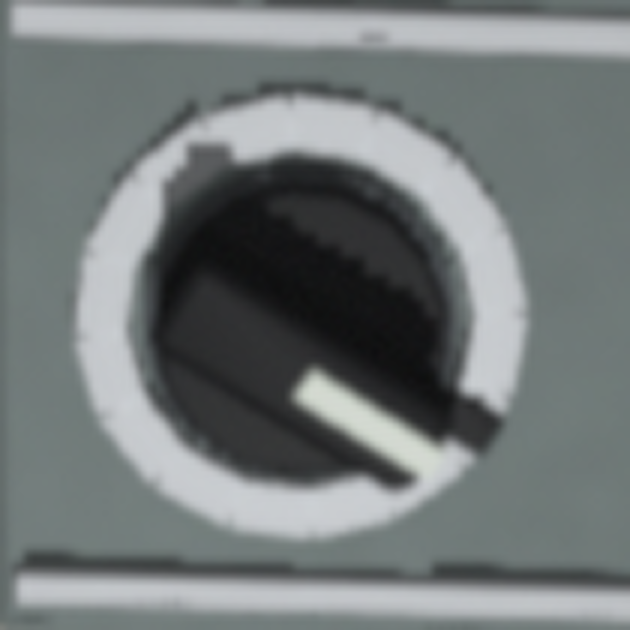

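View pics/g2.png

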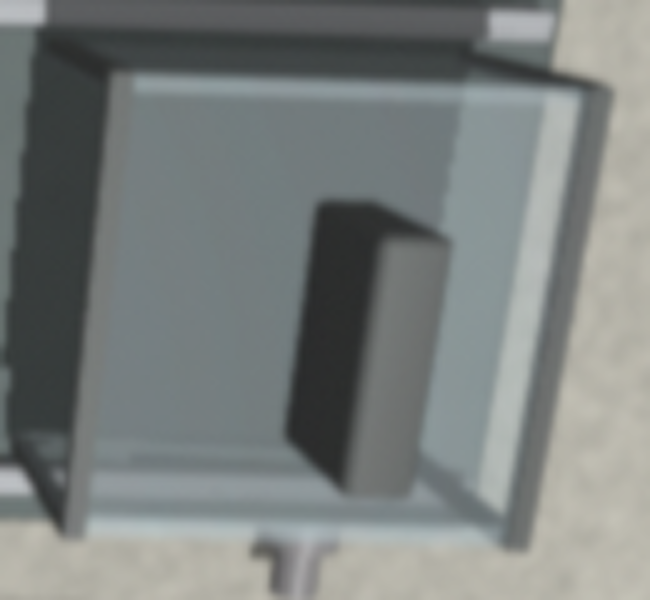

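```bash
python3 - <<'E'
from h import *
from scipy.optimize import least_squares
from workcell import bot
from scipy.spatial.transform import Rotation as Ro
z=load('g_wrist.npz')
P=lambda x,y,Z:pt(z,225+(x+.5)/6-.5,135+(y+.5)/6-.5,Z=Z)
pts=np.array([P(*e,.030)[:2] for e in[(76,310),(527,320),(300,95),(305,538),(130,455),(150,155),(465,175),(460,475)]])
r=least_squares(lambda q:np.hypot(pts[:,0]-q[0],pts[:,1]-q[1])-q[2],[.535,.16,.037]);c=r.x[:2];print('ring',r.x,r.fun.round(4))
ang=lambda v:np.degrees(np.arctan2(v[1],v[0]))
for e in[(495,442),(478,430)]:
    q=P(*e,.033)[:2]-c;print('tab',ang(q),np.hypot(*q))
a,b=P(428,467,.069)[:2],P(308,386,.069)[:2];print('line ang',ang(a-b),'ptr',a-c,ang(a-c),np.hypot(*(a-c)))
print('edge',ang((P(385,487,.069)-P(165,347,.069))[:2]))
F=lambda x,y,Z:pt(z,340+(x+.5)/5-.5,140+(y+.5)/5-.5,Z=Z)
f=[F(*e,.105) for e in[(382,240),(447,242),(412,496),(347,494)]];fm=np.mean(f,0);print('fin',fm,ang((f[3]-f[0])[:2]))
o=bot.get_obs();T=Ro.from_quat(o['tool_rot']).as_matrix();print(o['eef_pos'],'yaw',ang(T[:2,0]))
g=np.array([*fm[:2],.084]);print((T.T@(g-o['eef_pos']))/.025)
E
```

```text
ring [0.53391543 0.1589832  0.03699687] [ 0.0002  0.0002  0.0005  0.0001 -0.0005  0.0001 -0.0009  0.0003]
tab 61.28130267401773 0.03754017582161361
tab 61.77592592729191 0.034001394014870887
line ang 57.444288439445366 ptr [0.0121421  0.01897472] 57.38443616807351 0.022527107839909567
edge 58.802223107943995
fin [0.53274524 0.27178359 0.105     ] 1.2762012053250953
[0.53165959 0.15675905 0.22083632] yaw 92.47085915709228
[4.5317609  0.25806006 5.52504782]
```

```bash

python3 -m inch '[[1,0,0,0,0,0.006,-0.3],[1,0.13,0,0,0,0,-0.3],[1,0.13,0,0,0,0,-0.3],[1,0,0,0,0,0,-0.3],[0.53,0,0.5,0,0,0,-0.3],[0,0,1,0,0,0,-0.3],[0,0,1,0,0,0,-0.3],[0,0,1,0,0,0,-0.3]]'
python3 - <<'E'
from h import *
from workcell import bot
from scipy.spatial.transform import Rotation as Ro
o=bot.get_obs();T=Ro.from_quat(o['tool_rot']).as_matrix();print(o['eef_pos'],np.degrees(np.arctan2(T[1,0],T[0,0])))
print((T.T@(np.array([.5327,.2718,.082])-o['eef_pos']))/.025)
E
```

```text
clock: 10.8
eef_pos: [0.5341, 0.2708, 0.1324]
tool_rot: [0.697, 0.717, 0.002, -0.005]
ft_force: [0.3, -0.3, -1.3]
grip_width: 0.0557
[0.53414948 0.27078281 0.13244969] 91.56702679150274
[ 0.02079385 -0.04938747  2.018519  ]
```

```bash

python3 -m inch '[[0,0,0.7,0,0,0,-0.3],[0,0,0.7,0,0,0,-0.3],[0,0,0.6,0,0,0,-0.3],[0,0,0,0,0,0,1],[0,0,0,0,0,0,1],[0,0,0,0,0,0,1],[0,0,0,0,0,0,1],[0,0,0,0,0,0,1]]'

```

```text
clock: 11.6
eef_pos: [0.5352, 0.2718, 0.0851]
tool_rot: [0.698, 0.716, 0.004, -0.005]
ft_force: [0.1, 0.3, 2.3]
grip_width: 0.0105
```

```bash

python3 -m inch '[[-0.3,0,0,0,0,0,1],[-0.5,0,0,0,0,0,1],[-0.6,0,0,0,0,0,1],[-0.6,0,0,0,0,0,1],[-0.6,0,0,0,0,0,1],[-0.6,0,0,0,0,0,1],[-0.6,0,0,0,0,0,1],[-0.3,0,0,0,0,0,1]]'

```

```text
clock: 12.4
eef_pos: [0.5365, 0.1682, 0.085]
tool_rot: [0.698, 0.716, 0.003, -0.006]
ft_force: [-7.4, 1.9, 13.8]
grip_width: 0.0106
```

```bash

python3 -m inch '[[-0.2,0,0,0,0,0,1],[-0.15,0,0,0,0,0,1],[-0.1,0,0,0,0,0,1],[0,0,0,0,0,0,1],[0,0,0,0,0,0,1],[0,0,0,0,0,0,1],[0,0,0,0,0,0,1],[0,0,0,0,0,0,1]]'

```

```text
clock: 13.2
eef_pos: [0.5367, 0.1584, 0.085]
tool_rot: [0.697, 0.717, 0.004, -0.006]
ft_force: [-7.6, 2.7, 14.6]
grip_width: 0.0107
```

```bash

python3 -m inch '[[-0.1,0,0,0,0,0,1],[-0.1,0,0,0,0,0,1],[0,0,0,0,0,0,1],[0,0,0,0,0,0,1],[0,0,0,0,0,0,1],[0,0,0,0,0,0,1],[0,0,0,0,0,0,1],[0,0,0,0,0,0,1]]'

```

```text
clock: 14.0
eef_pos: [0.5367, 0.1582, 0.085]
tool_rot: [0.696, 0.718, 0.007, -0.009]
ft_force: [-7.8, 15.9, 11.3]
grip_width: 0.0106
```

The end stop is reached: the TCP has stopped moving and y force is up to 16 N. I'll back off the preload, release and rise straight up.

```bash

python3 -m inch '[[0.15,0,0,0,0,0,1],[0,0,0,0,0,0,-0.4],[0,0,0,0,0,0,-0.4],[0,0,0,0,0,0,-0.4],[0,0,-0.5,0,0,0,-0.4],[0,0,-1,0,0,0,-0.4],[0,0,-1,0,0,0,-0.4],[0,0,-1,0,0,0,-0.4]]'
python3 -m inch '[[0,0,-1,0,0,0,-0.4],[0,0,-1,0,0,0,-0.4],[0,0,0,0,0,0,-0.4],[0,0,0,0,0,0,-0.4],[0,0,0,0,0,0,-0.4],[0,0,0,0,0,0,-0.4],[0,0,0,0,0,0,-0.4],[0,0,0,0,0,0,-0.4]]'
python3 - <<'E'
from h import *
from workcell import bot
n='wrist';c=bot.get_calibration(n);q,d=bot.camera(n);np.savez(f"k_{n}.npz",p=q,d=d,**c)
cv2.imwrite('pics/k.png',cv2.resize(q[110:290,180:420],None,fx=3.3,fy=3.3,interpolation=cv2.INTER_CUBIC))
print(bot.get_obs()['ft_force'])
E
```

```text
clock: 14.8
eef_pos: [0.5382, 0.1554, 0.1717]
tool_rot: [0.698, 0.716, 0.003, -0.005]
ft_force: [-0.1, -0.1, -0.3]
grip_width: 0.0599
clock: 15.6
eef_pos: [0.5379, 0.1552, 0.2195]
tool_rot: [0.698, 0.717, 0.002, -0.005]
ft_force: [-0.2, -0.2, 0.8]
grip_width: 0.0597
[-0.14101431 -0.13475606 -0.25396419]
```

View pics/k.png

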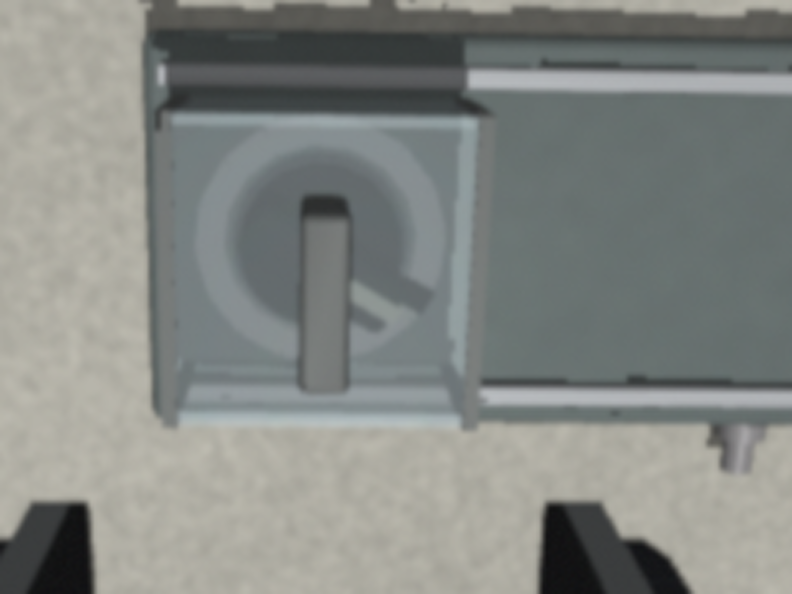

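```bash
python3 - <<'E'
from h import *
from workcell import bot
z=load('k_wrist.npz')
P=lambda x,y,Z:pt(z,180+(x+.5)/3.3-.5,110+(y+.5)/3.3-.5,Z=Z)
print('fin',np.mean([P(*e,.105) for e in[(303,213),(349,213),(347,390),(302,390)]],0))
a,b=P(397,318,.069),P(358,290,.069);c=np.array([.5335,.159])
ang=lambda v:np.degrees(np.arctan2(v[1],v[0]))
print('line',ang(a-b),'ptr',a[:2]-c,ang(a[:2]-c)); t=P(417,294,.033);print('tab',ang(t[:2]-c))
bot.job_done()
E
```

```text
fin [0.53298583 0.15900963 0.105     ]
line 55.14143146806859 ptr [0.01253264 0.02023346] 58.22585480752118
tab 62.93897108087809
the job is handed in; nothing more can be done
```

I turned the regulator knob to the collar's tab, slid the clear lock cover home, let go and handed the job in at about 15.7 s of the 51 s allowed. The hand-in reports no verdict.

- **Knob, before the cover moved:** I turned it about 54°. It then measured about 57–59° against a tab at about 60–62°, so it sat 2–4° short of the mark, with 12° allowed. The cover was still back and I had let go of the knob.
- **Cover:** I gripped the fin and slid it 0.113 m to the end stop. The arm stopped moving and the push force rose to 16 N. The last picture put the fin at y = 0.159 m, right over the knob's axis.
- **Last check:** The gripper was open and clear at z = 0.22 m, with almost no force on the wrist. Seen through the cover, the pointer measured about 58° and the tab about 63°. Measured along the pointer line instead, the knob read about 55°. These two readings disagree by about 3°, and the fin partly hid the knob. The worst case is about 8° (roughly 3 mm at the pointer), still within the 5 mm limit.

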